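Count one cork spacer out onto the order card

TASK

At the pottery shop's packing counter, press the plunger of the cork-spacer dispenser all the way down, once, so that it ejects a single spacer, and let the plunger spring back up. Then nudge that spacer along the counter with the fingertips until it lies flat and wholly on the blank square order card. Do not lift the spacer off the counter, keep the other spacers in the magazine, and leave everything else where it stands.

Things in the scene. Friction and masses are not known exactly. Their poses are not given: they have to be found in the camera images.
- plunger (a joint): travel of the dispenser's plunger in m: 0 = up at rest, 0.030 = fully down at its stop. A spring pushes it back up: about 3 N to start it, about 8 N fully down. It drives a tongue that pushes the lowest spacer straight out of the outlet, 2.6 mm per mm of travel. When the plunger rises, the tongue withdraws and the next spacer drops down inside.
- plunger_top (a point): middle of the top face of the plunger's round black cap (36 mm diameter, 10 mm thick). At rest 118 mm above the counter; it moves straight down with the plunger. The cap stands over the dispenser's grey housing, 70 mm behind the magazine's centre.
- dispenser: fixed cork-spacer dispenser. Origin on the counter under the centre of its square steel magazine (50 x 50 mm outside, open-topped, 42 mm high, three spacers stacked inside on the counter). Its -x axis points out of the outlet; the grey housing lies at x = 27 to 112 mm (52 mm wide, 70 mm high). Flat feet, 5 mm high, reach 41 mm to either side, from x = -5 mm backwards.
- outlet (a point): middle of the outlet, a slot 42 mm wide and 14.5 mm high at the foot of the magazine's front face, 25 mm in front of the dispenser's origin and 6 mm above the counter. After a full press the ejected spacer lies with its centre about 51 mm straight out from here, its rim 31 mm or so clear of the face.
- spacer1_center (a point): centre (half-way up) of the lowest spacer, the one that will be ejected: a flat cork disc 40 mm in diameter, 12 mm thick, 10 to 20 g, lying flat on the counter.
- card: blank square white order card, 110 x 110 mm, flat on the counter and flush with it for practical purposes (things slide onto it freely). Origin at its middle on the counter; x and y axes along its sides.
- spacer2: spacer number 2 from the bottom of the stack, same size; origin at the centre of its underside. To stay in the magazine.
- spacer3: spacer number 3 from the bottom of the stack, same size; origin at the centre of its underside. To stay in the magazine.
- baker: bystander, loose: small round covered baking dish with a lid knob, one solid piece, 104 mm across, 70 mm high; origin on its underside. To be left alone.
- mug: bystander, loose: ceramic mug 82 mm across, 92 mm high; origin on its underside. To be left alone.
- crock: bystander, loose: white jar with a cork top, 68 mm across, 85 mm high; origin on its underside. To be left alone.
- eggcup: bystander, loose: white egg cup, 46 mm across, 56 mm high; origin on its underside. To be left alone.
- tape: bystander, loose: bare cardboard ring lying flat, 90 mm across, 24 mm high; origin on its underside. To be left alone.
- dish: bystander, loose: small open bowl 110 mm across, 30 mm high; origin on its underside. To be left alone.
- brush: bystander, loose: hand brush lying flat; origin on its underside. To be left alone.
- spacer1: the same lowest spacer; origin at the centre of its underside.
Not all that is in view belongs to the job. Leave any green or orange look-alike of the dispenser alone.

How it is judged:
By the outcome, as a careful person would: the job done as asked, in the order asked, and still so for the second after the job is handed in, with the robot touching nothing.
It also fails if it takes over 51 s, if anything falls off the work surface, if the arm or the gripper's body presses on something with over 40 N, if the wrist force passes 120 N, or if a joint passes its speed limit or range.

ROBOT

A 6-joint arm with a two-finger parallel gripper is mounted at the origin on the work surface. World frame = base frame: x ahead of the robot, y to its left, z up, the work surface at z = 0. Lengths are in m, angles in degrees, forces in N, time in s.
With the tool pointing down it reaches from about 0.3 to 0.75 m from the base axis. Payload 8.5 kg.
Tool frame: the origin (TCP) lies at the very end of the fingers, on their centre line; the grasp point (between the pads) lies 19 mm behind it; z points along the fingers, y is the line along which they close (so a half turn about z gives the same grasp; the last joint's range is limited). The gripper opens to 85 mm and grips with 20 to 120 N. Pads are 22 mm wide; open, the fingers measure 114 mm over their backs; the gripper's body (76 mm by 85 mm) begins 54 mm behind the grasp point. The pads swing forward as they close: fully open they stand 13 mm farther back than shut.
Start: joints at [54.586, 21.807, 74.336, -0, 83.858, -12.336], TCP at [0.216, 0.506, 0.231] pointing down, gripper open.
Joint ranges: [-178.18, 178.18], [-50.72, 133.34], [12.68, 142.11], [-81.47, 261.47], [9.98, 163.14], [-165.26, 165.26]. Speed limits (degrees/s): [136.94, 136.94, 180, 180, 180, 180].

INTERFACE

Orientations are given as a 3x3 rotation matrix whose columns are the frame's x, y, z axes.
In Python, from rig import observe, cams, ticket gives the robot as it stands.
- The arm moves only by the tool move_arm, never from a script. Its arguments are lists of equal length, an entry for each row: "jaw": the finger opening in cm, from 0 to 8.54; "dp": the shift along the tool's x, y, z in cm, a list of three; "turn": the turn, a rotation vector about the tool's x, y, z in rad, a list of three. In form: {"jaw": [jaw, ...], "dp": [[tx, ty, tz], ...], "turn": [[wx, wy, wz], ...]}. A call has 1 to 12 rows; each row shifts and turns the commanded pose from where the row before left it, along the tool's axes as they then stand; what a row does not reach is not made up. A row lasts 1/12 s, in which the tool goes at most 41.7 mm and 7.16 degrees, less where a joint would pass 70% of its speed; a pose out of reach is approached as far as the arm can. A call is refused whole if a number of a shift passes 4.17 or a number of a turn 0.125, either way. A call with a gripper value outside its range is refused whole. The fingers move at their own pace and stop on an object; "force" is the grip in N (left out, the last holds). Time passes only in rows, so rows that do not move let the fingers close. It gives the time, the measured TCP pose, the force, the opening and the grip force at its end, in the units of the state.
- observe(): the state, without advancing time (a new reading comes with each control period).
- cams.get_image(name): name is "side" or "top" or "wrist"; returns (picture, depth): 400x640x3 uint8, red, green, blue; 400x640 float32, m along the optical axis (not along the pixel's ray), 0 where there is no reading.
- cams.calibration(name): a dict with "vertical_fov" (degrees; the focal length in pixels is half the picture's height over the tangent of half this angle, whatever the lens; pixels are square), "cx", "cy" (the principal point, pixels), "view" (4x4, takes a point from world to camera coordinates); the wrist camera has in their place "tool_from_camera" (4x4, takes a point from camera to tool coordinates, whose origin is the TCP and whose axes are the flange's). Camera axes: x right, y up, looking along -z (the intrinsics and any distortion apply to the point x, -y, -z); pixel columns grow to the right and rows downward; lengths in m; the calibration is good to about 2 mm. A picture is of the moment at which its call begins: read the wrist's pose just before it. calibration takes no time and is no camera call.
- ticket.close_job(): hands the job in; it is judged then, once.
Trained networks look in the newest picture that a camera, given by its name, has taken for a name from the list of things; names that differ only in an ending like _2 or _b are one class to them, and where a whole thing is asked for, a point or a joint stands for the part that bears it (a point fixed in the world has none). Each returns a list of dicts, best first, with "p" (0 to 1); they miss things now and then, are a little off and sometimes report something else, mostly with a low value. They report only what shows in the picture. A call takes as long as a camera call. They do not tell look-alikes from the thing itself.
- cams.spot_in(camera, query): "box" ([centre column, centre row, width, height] as shares, 0 to 1, of the picture: columns of its width, rows of its height, round what is visible of it).
- cams.outline_of(camera, query): "mask" (400x640 bool, what is visible of it) and "box" ([centre column, centre row, width, height] as shares, 0 to 1, of the picture: columns of its width, rows of its height, round what is visible of it).
- cams.mark_of(camera, query): "location" ([column, row] as shares, 0 to 1, of the picture: columns of its width, rows of its height: a listed point, or the origin of a listed thing).
The state is a dict: "time_s": time; "q": joint angles; "qvel": joint speeds; "joint_efforts": joint torques, N m; "position": TCP position; "tool_rot": TCP orientation; "ft_force": force on the tool from outside, world axes, zero at the start; "wrist_torque": the same for the moment, N m; "grip_width": finger opening in m; "gripper_force": force on a finger pad.
Only numpy, scipy, OpenCV 4.12 (cv2) and the standard library are available. Lean on these libraries where they do the work, as an engineer would, in place of code of your own. Each camera call takes 0.05 s, during which the arm holds its last target. There are 200 camera calls.

## Working session

There is one attempt and no reset: what is moved stays moved. The work goes in short steps, Python scripts to look and compute and a tool call to move; the robot and the scene stay as the last step left them, time stands still between calls to the robot, and variables do not carry over. Pictures are saved under pics/ and viewed, at most 10 in all, crops included, and the job is handed in when it is done.

Besides the shell and the picture viewer there is one more tool, called by a JSON object that holds its "fn" and its "kwargs", one argument or row to a line. move_arm: Moves the arm, as the interface text tells. Its arguments: {"type":"object","properties":{"jaw":{"type":"array","items":{"type":"number"}},"dp":{"type":"array","items":{"type":"array","items":{"type":"number"}}},"turn":{"type":"array","items":{"type":"array","items":{"type":"number"}}},"force":{"type":"number"}},"required":["jaw","dp","turn"]}

```bash
mkdir -p pics; cat > h.py <<'E'
import numpy as np,cv2
from rig import observe,cams,ticket
def calib(n):
    c=cams.calibration(n); f=200/np.tan(np.radians(c['vertical_fov']/2)); return c,f
def w_from_c(n,st=None):
    c,f=calib(n)
    if n!='wrist': return np.linalg.inv(np.array(c['view'])),c,f
    T=np.eye(4);T[:3,:3]=st['tool_rot'];T[:3,3]=st['position'];return T@np.array(c['tool_from_camera']),c,f
def ray(n,u,v,st=None):
    T,c,f=w_from_c(n,st)
    d=T[:3,:3]@np.array([(u-c['cx'])/f,-(v-c['cy'])/f,-1.]);return T[:3,3],d
def at_z(n,u,v,z,st=None):
    o,d=ray(n,u,v,st);return o+d*(z-o[2])/d[2]
def at_d(n,u,v,D,st=None):
    o,d=ray(n,u,v,st);return o+d*D
E
python3 - <<'E'
from h import *
for n in ('top','side'):
    im,d=cams.get_image(n); cv2.imwrite(f'pics/{n}0.png',im[:,:,::-1]); np.save(f'{n}d.npy',d)
    print(n,{k:v for k,v in cams.calibration(n).items()})
    for q in ('dispenser','plunger_top','outlet','card','baker','mug','crock','eggcup','tape','dish','brush'):
        for r in cams.mark_of(n,q)[:3]:
            u,v=r['location'][0]*640,r['location'][1]*400
            print(q,round(r['p'],2),round(u),round(v),at_z(n,u,v,{'plunger_top':.118,'outlet':.006}.get(q,0)).round(3))
print(observe())
E
```

```text
top {'vertical_fov': 45.41991484060562, 'cx': 323.66598985490833, 'cy': 199.88008211666389, 'view': array([[ 0.10792233, -0.99415678,  0.0022496 , -0.04619939],
       [ 0.96911467,  0.10570801,  0.22280612, -0.50844376],
       [-0.22174201, -0.02186564,  0.97486018, -1.17818564],
       [ 0.        ,  0.        ,  0.        ,  1.        ]])}
dispenser 0.9 417 294 [ 0.3   -0.257  0.   ]
dispenser 0.75 337 183 [ 0.576 -0.022  0.   ]
dispenser 0.59 224 285 [0.269 0.243 0.   ]
plunger_top 0.69 203 256 [0.328 0.278 0.118]
plunger_top 0.58 337 146 [ 0.639 -0.01   0.118]
plunger_top 0.55 413 266 [ 0.359 -0.221  0.118]
outlet 0.79 339 194 [ 0.542 -0.03   0.006]
outlet 0.66 428 305 [ 0.276 -0.287  0.006]
outlet 0.63 225 292 [0.253 0.237 0.006]
card 0.75 250 191 [0.526 0.212 0.   ]
card 0.24 422 211 [ 0.522 -0.257  0.   ]
baker 0.62 421 211 [ 0.521 -0.255  0.   ]
mug 0.72 484 199 [ 0.573 -0.422  0.   ]
crock 0.89 384 153 [ 0.675 -0.142  0.   ]
eggcup 0.82 283 245 [0.389 0.105 0.   ]
eggcup 0.57 419 209 [ 0.525 -0.248  0.   ]
tape 0.64 347 259 [ 0.371 -0.068  0.   ]
brush 0.85 171 175 [0.549 
[... 1492 characters left out ...]
8579807e+01, -1.23351933e+01]), 'qvel': array([ 0.00238088,  0.01040844, -0.01226322,  0.04404359,  0.07916705,
        0.08276962]), 'joint_efforts': array([ 1.48149364e-03, -4.48318005e+01, -2.31464303e+01, -7.30686747e-05,
        4.28051844e-04,  2.29007946e-05]), 'position': array([0.21557151, 0.5059653 , 0.23132613]), 'tool_rot': array([[-9.19966349e-01,  3.91997342e-01, -2.76809591e-05],
       [ 3.91997342e-01,  9.19966349e-01,  1.25695089e-05],
       [ 3.03927650e-05,  7.12662810e-07, -1.00000000e+00]]), 'ft_force': array([ 0.1027041 ,  0.75055112, -0.02212746]), 'wrist_torque': array([ 0.0044791 , -0.00476233,  0.01235913]), 'gripper_force': 0.0, 'grip_width': 0.08572412990314679}
```

```bash
python3 - <<'E'
import cv2
for n in('top','side'):
    cv2.imwrite(f'pics/{n}1.png',cv2.resize(cv2.imread(f'pics/{n}0.png'),(800,500),interpolation=cv2.INTER_CUBIC))
E
```

```text
(no output)
```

View pics/top1.png

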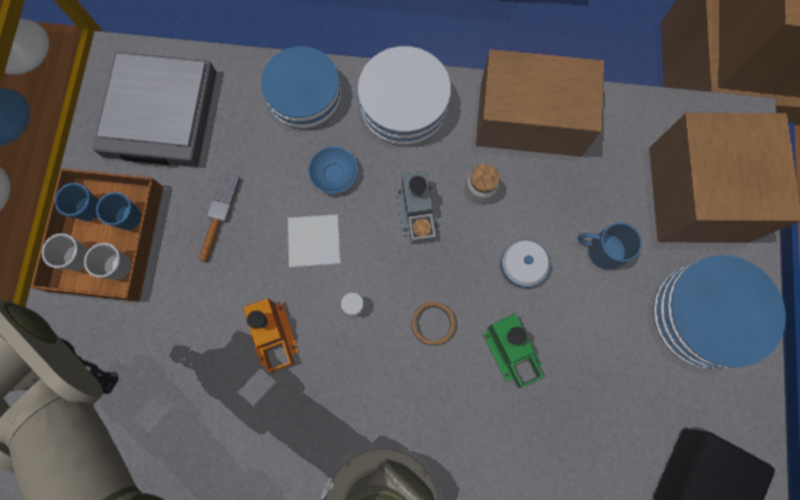

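View pics/side1.png

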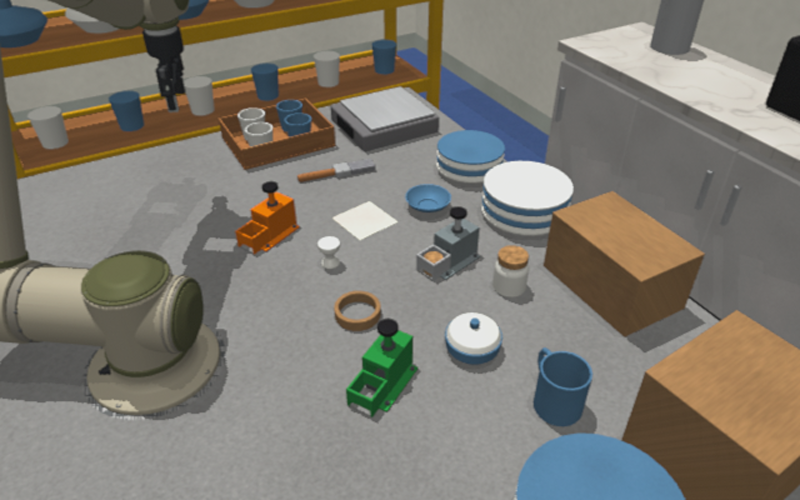

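The job's dispenser is the grey one at top-view (420,205) of the 800-px picture, with cork visible in its magazine. The look-alikes are the orange one at (272,330) and the green one at (515,350), both to be left alone. The card is at (314,240) and the dish at (333,170). I'll move over for a close look.

{"fn": "move_arm", "kwargs": {
  "jaw": [8.5,8.5,8.5,8.5,8.5,8.5,8.5,8.5,8.5,8.5,8.5,8.5],
  "dp": [
    [-1,-0.8,-1.0],
    [-2.6,-2.1,-1.0],
    [-2.6,-2.1,-1.0],
    [-2.6,-2.1,-1.0],
    [-2.6,-2.1,-1.0],
    [-2.6,-2.1,-1.0],
    [-2.6,-2.1,-1.0],
    [-2.6,-2.1,0],
    [-2.6,-2.1,0],
    [-2.6,-2.1,0],
    [-2.6,-2.1,0],
    [-2.6,-2.1,0]
  ],
  "turn": [
    [0,0,0],
    [0,0,0],
    [0,0,0],
    [0,0,0],
    [0,0,0],
    [0,0,0],
    [0,0,0],
    [0,0,0],
    [0,0,0],
    [0,0,0],
    [0,0,0],
    [0,0,0]
  ]
}}

```text
time_s: 2.2
position: [0.3944, 0.1679, 0.3022]
tool_rot: [[-0.92, 0.392, 0.001], [0.392, 0.92, 0.0], [-0.001, 0.0, -1.0]]
ft_force: [0.2, 0.4, -0.3]
grip_width: 0.085
gripper_force: 0.0
```

```bash
python3 -c "
from h import *
print(cams.calibration('wrist')); s=observe(); print(s['time_s'],s['position'],s['q'].round(1))"
```

```text
{'vertical_fov': 69.92450973505683, 'cx': 316.96569464548753, 'cy': 201.73994219069468, 'tool_from_camera': array([[-3.19439840e-04,  9.63245412e-01,  2.68622737e-01,
         6.92686538e-02],
       [ 9.99999769e-01,  4.68676106e-04, -4.91433986e-04,
        -1.62066498e-04],
       [-5.99268591e-04,  2.68622518e-01, -9.63245339e-01,
        -1.43772799e-01],
       [ 0.00000000e+00,  0.00000000e+00,  0.00000000e+00,
         1.00000000e+00]])}
2.2 [0.39442802 0.16790749 0.30216503] [  7.2   6.6  83.6  -0.   89.8 -59.7]
```

{"fn": "move_arm", "kwargs": {
  "jaw": [8.5,8.5,8.5,8.5,8.5,8.5,8.5,8.5,8.5,8.5,8.5,8.5],
  "dp": [
    [-2.9,-1.8,0],
    [-2.9,-1.8,0],
    [-2.9,-1.8,0],
    [-2.9,-1.8,0],
    [-2.9,-1.8,0],
    [-2.9,-1.8,0],
    [0,0,0],
    [0,0,0],
    [0,0,0],
    [0,0,0],
    [0,0,0],
    [0,0,0]
  ],
  "turn": [
    [0,0,0],
    [0,0,0],
    [0,0,0],
    [0,0,0],
    [0,0,0],
    [0,0,0],
    [0,0,0.12],
    [0,0,0.12],
    [0,0,0.12],
    [0,0,0.12],
    [0,0,0.12],
    [0,0,0.12]
  ]
}}

```text
time_s: 3.2
position: [0.5115, 0.0019, 0.3021]
tool_rot: [[-0.427, 0.904, 0.001], [0.904, 0.427, -0.0], [-0.001, 0.0, -1.0]]
ft_force: [0.9, -0.8, 0.3]
grip_width: 0.0848
gripper_force: 0.0
```

{"fn": "move_arm", "kwargs": {
  "jaw": [8.5,8.5,8.5,8.5,8.5,8.5,8.5],
  "dp": [
    [0,0,0],
    [0,0,0],
    [0,0,0],
    [0,0,0],
    [0,0,0],
    [0,0,0],
    [0,0,0]
  ],
  "turn": [
    [0,0,0.12],
    [0,0,0.12],
    [0,0,0.12],
    [0,0,0.12],
    [0,0,0.12],
    [0,0,0],
    [0,0,0]
  ]
}}

```text
time_s: 3.78
position: [0.5117, 0.0021, 0.3019]
tool_rot: [[0.148, 0.989, 0.001], [0.989, -0.148, -0.0], [-0.0, 0.001, -1.0]]
ft_force: [-0.4, 0.4, -0.1]
grip_width: 0.085
gripper_force: 0.0
```

```bash
python3 - <<'E'
from h import *
s=observe(); im,d=cams.get_image('wrist'); cv2.imwrite('pics/w0.png',im[:,:,::-1]); np.save('wd.npy',d)
print(s['time_s'],s['position'],s['tool_rot'].round(3).tolist())
for q in ('dispenser','plunger_top','outlet','card','spacer3','dish','crock'):
    for r in cams.mark_of('wrist',q)[:2]:
        u,v=r['location'][0]*640,r['location'][1]*400
        print(q,round(r['p'],2),round(u),round(v),at_z('wrist',u,v,{'plunger_top':.118,'outlet':.006,'spacer3':.024}.get(q,0),s).round(3))
# point cloud
vv,uu=np.mgrid[0:400,0:640]; T,c,f=w_from_c('wrist',s)
P=np.stack([(uu-c['cx'])/f,-(vv-c['cy'])/f,-np.ones_like(uu)],-1)*d[...,None]@T[:3,:3].T+T[:3,3]
np.save('wP.npy',P)
def fit(lo,hi,box,name):
    m=(d>0)&(P[...,2]>lo)&(P[...,2]<hi)&(P[...,0]>box[0])&(P[...,0]<box[1])&(P[...,1]>box[2])&(P[...,1]<box[3])
    q=P[m]; 
    if len(q)<10: print(name,len(q));return
    (c0,wh,a)=cv2.minAreaRect(q[:,:2].astype(np.float32)*1000); print(name,len(q),q.mean(0).round(4),np.round(c0,1),np.round(wh,1),round(a,1))
B=(.48,.72,-.1,.06)
fit(.11,.125,B,'cap'); fit(.062,.078,B,'housing'); fit(.036,.047,B,'magrim'); fit(.028,.04,B,'spacer3')
E
```

```text
3.7833 [0.51168152 0.00209561 0.30188625] [[0.148, 0.989, 0.001], [0.989, -0.148, -0.0], [-0.0, 0.001, -1.0]]
dispenser 0.7 356 173 [ 0.569 -0.016  0.   ]
plunger_top 0.96 429 167 [0.64  0.002 0.118]
outlet 0.94 339 182 [ 0.541 -0.024  0.006]
outlet 0.93 95 28 [0.24  0.237 0.006]
card 0.91 302 16 [ 0.521  0.211 -0.   ]
card 0.19 358 177 [ 0.573 -0.023  0.   ]
spacer3 0.7 358 181 [ 0.569 -0.024  0.024]
spacer3 0.5 354 174 [ 0.564 -0.013  0.024]
dish 0.61 418 14 [0.679 0.19  0.   ]
dish 0.38 427 167 [ 0.681 -0.022  0.   ]
crock 0.63 429 239 [ 0.679 -0.145  0.   ]
cap 783 [6.335e-01 1.000e-04 1.185e-01] [ 6.343e+02 -2.000e-01] [35.1 34.7] 19.5
housing 1952 [0.6281 0.0033 0.0709] [634.2  -0.7] [85.4 52.1] 14.9
magrim 1021 [ 0.5727 -0.0143  0.0399] [608.1  -7.4] [134.9  51.9] 14.7
spacer3 826 [ 0.5748 -0.0129  0.036 ] [608.2  -7.1] [134.4  51.6] 15.7
```

View pics/w0.png

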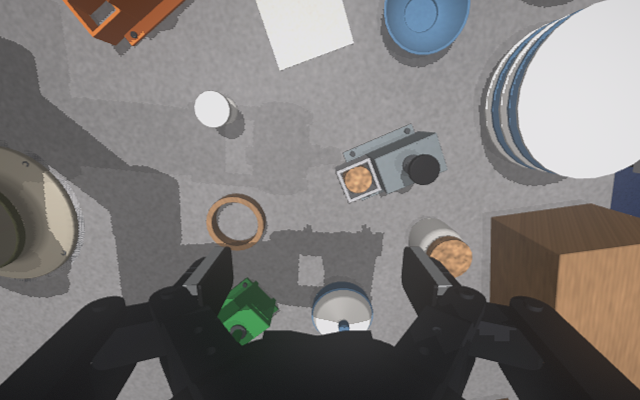

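Wrist view: the grey dispenser is at (360,180) with its cap at (424,170). The housing measures 85x52 mm at 70 mm height and the cap 35 mm at 118 mm, so the choice is confirmed. The green one is at (245,310) and the orange one at top left.

{"fn": "move_arm", "kwargs": {
  "jaw": [0,0,0,0,0,0,0,0,0,0,0,0],
  "dp": [
    [0.4,3.04,2],
    [0.4,3.04,2],
    [0.4,3.04,2],
    [0.37,3.04,2],
    [0,0,3],
    [0,0,3],
    [0,0,2],
    [0,0,0.6],
    [0,0,0],
    [0,0,0],
    [0,0,0],
    [0,0,0]
  ],
  "turn": [
    [0,0,0],
    [0,0,0],
    [0,0,0],
    [0,0,0],
    [0,0,0],
    [0,0,0],
    [0,0,0],
    [0,0,0],
    [0,0,0],
    [0,0,0],
    [0,0,0],
    [0,0,0]
  ]
}}

```text
time_s: 5.18
position: [0.6351, -0.0005, 0.1371]
tool_rot: [[0.151, 0.988, 0.003], [0.988, -0.151, -0.001], [-0.0, 0.003, -1.0]]
ft_force: [-0.3, 0.0, -0.6]
grip_width: -0.0
gripper_force: 0.0
```

{"fn": "move_arm", "kwargs": {
  "jaw": [0,0,0,0,0,0,0,0,0,0,0,0],
  "dp": [
    [0,0,0.8],
    [0,0,0.8],
    [0,0,0.5],
    [0,0,0.4],
    [0,0,0.4],
    [0,0,0.4],
    [0,0,0.4],
    [0,0,0.4],
    [0,0,0.4],
    [0,0,0.25],
    [0,0,0.1],
    [0,0,0]
  ],
  "turn": [
    [0,0,0],
    [0,0,0],
    [0,0,0],
    [0,0,0],
    [0,0,0],
    [0,0,0],
    [0,0,0],
    [0,0,0],
    [0,0,0],
    [0,0,0],
    [0,0,0],
    [0,0,0]
  ]
}}

```text
time_s: 6.18
position: [0.6346, -0.0004, 0.0881]
tool_rot: [[0.151, 0.988, 0.001], [0.988, -0.151, -0.0], [-0.0, 0.001, -1.0]]
ft_force: [-2.5, 0.2, 12.0]
grip_width: 0.0002
gripper_force: 6.0
```

{"fn": "move_arm", "kwargs": {
  "jaw": [0,0,0],
  "dp": [
    [0,0,0.1],
    [0,0,0.05],
    [0,0,0]
  ],
  "turn": [
    [0,0,0],
    [0,0,0],
    [0,0,0]
  ]
}}

```text
time_s: 6.43
position: [0.6347, -0.0004, 0.088]
tool_rot: [[0.151, 0.989, 0.002], [0.989, -0.151, -0.001], [-0.0, 0.002, -1.0]]
ft_force: [-7.6, 0.0, 22.1]
grip_width: -0.0001
gripper_force: 10.7
```

It's at the stop, so I'll release.

{"fn": "move_arm", "kwargs": {
  "jaw": [0,0,0,0,0,0,0,2.6,2.6,2.6,2.6,2.6],
  "dp": [
    [0,0,-0.5],
    [0,0,-0.8],
    [0,0,-0.8],
    [0,0,-0.8],
    [0,0,-2],
    [0,0,-3],
    [0,0,-3],
    [-2,-3,-3],
    [-2,-3.5,-2],
    [-1,-3.5,0],
    [0,-3.5,0],
    [0,0,0]
  ],
  "turn": [
    [0,0,0],
    [0,0,0],
    [0,0,0],
    [0,0,0],
    [0,0,0],
    [0,0,0],
    [0,0,0],
    [0,0,0],
    [0,0,0],
    [0,0,0],
    [0,0,0],
    [0,0,0]
  ]
}}

```text
time_s: 7.43
position: [0.4941, -0.0255, 0.2394]
tool_rot: [[0.152, 0.988, -0.005], [0.988, -0.152, 0.001], [0.001, -0.005, -1.0]]
ft_force: [1.4, -0.2, 0.7]
grip_width: 0.0263
gripper_force: 0.0
```

```bash
cat > look.py <<'E'
from h import *
import sys
def measure(tag):
    s=observe(); im,d=cams.get_image('wrist'); cv2.imwrite(f'pics/{tag}.png',im[:,:,::-1])
    print(s['time_s'],s['position'],s['tool_rot'].round(3).tolist(),s['grip_width'])
    for q in ('spacer1','card'):
        for r in cams.outline_of('wrist',q)[:3]:
            cs,_=cv2.findContours(r['mask'].astype(np.uint8),cv2.RETR_EXTERNAL,cv2.CHAIN_APPROX_NONE)
            k=max(cs,key=cv2.contourArea)[:,0].astype(float)
            W=np.array([at_z('wrist',u,v,.012 if q!='card' else 0,s)[:2] for u,v in k],np.float32)*1000
            c0,wh,a=cv2.minAreaRect(W); print(q,round(r['p'],2),k.mean(0).round(),np.round(c0,1),np.round(wh,1),round(a,1), 'circ',cv2.minEnclosingCircle(W))
measure(sys.argv[1])
E
python3 look.py w1; python3 - <<'E'
from h import *
im,d=cams.get_image('top');cv2.imwrite('pics/top2.png',im[:,:,::-1])
E
```

```text
7.4333 [ 0.49414461 -0.02547191  0.23944135] [[0.152, 0.988, -0.005], [0.988, -0.152, 0.001], [0.001, -0.005, -1.0]] 0.026330590062607396
spacer1 0.95 [320. 184.] [493.2 -37.8] [40.6 38.6] 81.3 circ ((493.8056335449219, -37.59382629394531), 21.010211944580078)
spacer1 0.66 [376. 164.] [570. -21.] [42.6 38.6] 18.2 circ ((569.5381469726562, -20.216524124145508), 21.696271896362305)
card 0.96 [316.   9.] [523.7 160.1] [ 34.2 111.6] 81.1 circ ((526.3455810546875, 176.98272705078125), 55.79674530029297)
```

View pics/w1.png

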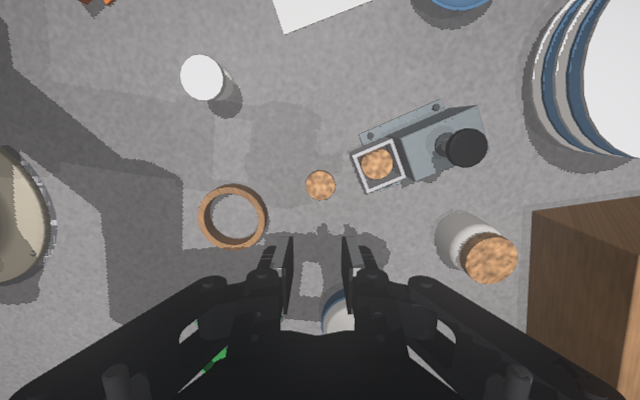

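Wrist view: the ejected spacer is at (320,184), two spacers remain in the magazine at (377,163), and the plunger is up. The spacer is at (493.5,-37.7) mm, as predicted. Next I'll pin down the card from the top view, then descend behind the spacer.

```bash
python3 - <<'E'
from h import *
for n in('top','side'):
    if n=='side': cams.get_image(n)
    r=cams.outline_of(n,'card')[0]
    cs,_=cv2.findContours(r['mask'].astype(np.uint8),0,1); k=max(cs,key=cv2.contourArea)[:,0]
    W=np.array([at_z(n,u,v,0)[:2] for u,v in k],np.float32)*1000
    print(n,r['p'],cv2.minAreaRect(W))
    for q in cams.mark_of(n,'spacer1')[:2]:
        print(at_z(n,q['location'][0]*640,q['location'][1]*400,0).round(3),q['p'])
E
```

```text
top 0.87 ((525.8139038085938, 211.82119750976562), (112.23068237304688, 111.46343994140625), 10.122718811035156)
side 0.58 ((524.6724243164062, 218.1326904296875), (112.4124984741211, 113.13349151611328), 9.289833068847656)
[ 0.489 -0.027 -0.   ] 0.59
[ 0.578 -0.006  0.   ] 0.56
```

{"fn": "move_arm", "kwargs": {
  "jaw": [2.6,2.6,2.6,2.6,2.6,2.6,2.6,2.6,2.6,2.6,2.6],
  "dp": [
    [-2,0.1,0],
    [-2,0.1,0],
    [-1.7,0.1,0],
    [0,0,3],
    [0,0,4],
    [0,0,4],
    [0,0,4],
    [0,0,3.5],
    [0,0,2.5],
    [0,0,0],
    [0,0,0]
  ],
  "turn": [
    [0,0,0],
    [0,0,0],
    [0,0,-0.035],
    [0,0,0],
    [0,0,0],
    [0,0,0],
    [0,0,0],
    [0,0,0],
    [0,0,0],
    [0,0,0],
    [0,0,0]
  ]
}}

```text
time_s: 8.8
position: [0.4943, -0.0834, 0.0291]
tool_rot: [[0.117, 0.993, -0.002], [0.993, -0.117, 0.001], [0.001, -0.002, -1.0]]
ft_force: [-0.8, 0.2, 0.3]
grip_width: 0.0262
gripper_force: 0.0
```

{"fn": "move_arm", "kwargs": {
  "jaw": [2.6,2.6,2.6,2.6],
  "dp": [
    [0,-0.6,0],
    [0,0,1.5],
    [0,0,0.95],
    [0,0,0]
  ],
  "turn": [
    [0,0,0],
    [0,0,0],
    [0,0,0],
    [0,0,0]
  ]
}}

```text
time_s: 9.13
position: [0.488, -0.0826, 0.0049]
tool_rot: [[0.117, 0.993, -0.0], [0.993, -0.117, 0.0], [0.0, -0.0, -1.0]]
ft_force: [-0.3, -0.1, -0.7]
grip_width: 0.026
gripper_force: 0.0
```

```bash
python3 look.py w2; python3 - <<'E'
import cv2
cv2.imwrite('pics/w2c.png',cv2.resize(cv2.imread('pics/w2.png')[120:320,180:460],None,fx=2.5,fy=2.5))
E
```

```text
9.1333 [ 0.48804859 -0.08262962  0.00493586] [[0.117, 0.993, -0.0], [0.993, -0.117, 0.0], [0.0, -0.0, -1.0]] 0.025965896982130338
spacer1 0.88 [497. 107.] [578.9 -17.9] [36.3 43.3] 14.5 circ ((574.9168701171875, -18.069589614868164), 22.820646286010742)
spacer1 0.82 [320. 171.] [494.1 -38.2] [38.5 39. ] 39.5 circ ((493.601806640625, -38.278968811035156), 20.01002311706543)
spacer1 0.49 [455.  75.] [557.8  -2. ] [1.1 0.6] 19.4 circ ((557.7926635742188, -1.877608299255371), 0.5632180571556091)
card 0.59 [ 82. 244.] [358.4 -73.5] [115.5 100.4] 66.7 circ ((353.2421875, -70.44723510742188), 61.6492919921875)
```

View pics/w2c.png

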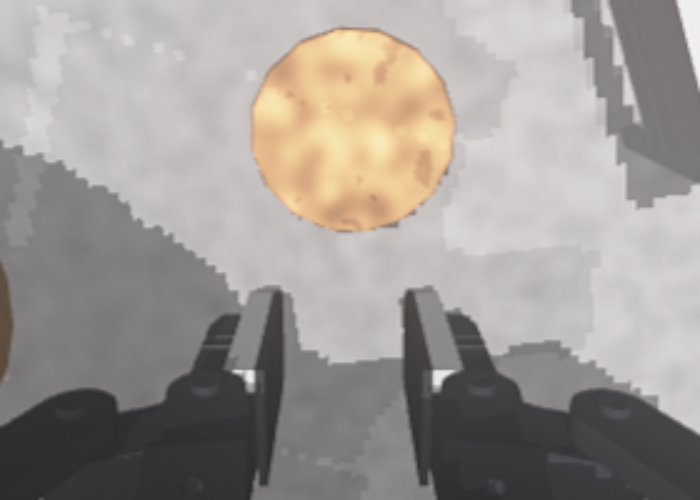

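The spacer is centred between the fingertips (crop (353,130)). I'll push along tool +x.

{"fn": "move_arm", "kwargs": {
  "jaw": [2.6,2.6,2.6,2.6,2.6,2.6,2.6,2.6,2.6,2.6,2.6,2.6],
  "dp": [
    [0.5,0,0],
    [0.6,0,0],
    [0.4,0,0],
    [0.3,0,0],
    [0.4,0,0],
    [0.6,0,0],
    [0.8,0,0],
    [0.9,0,0],
    [0.9,0,0],
    [0.9,0,0],
    [0.9,0,0],
    [0.8,0,0]
  ],
  "turn": [
    [0,0,0],
    [0,0,0],
    [0,0,0],
    [0,0,0],
    [0,0,0],
    [0,0,0],
    [0,0,0],
    [0,0,0],
    [0,0,0],
    [0,0,0],
    [0,0,0],
    [0,0,0]
  ]
}}

```text
time_s: 10.28
position: [0.4977, -0.0021, 0.005]
tool_rot: [[0.116, 0.993, -0.0], [0.993, -0.116, 0.0], [0.0, -0.0, -1.0]]
ft_force: [-0.3, -0.1, -0.9]
grip_width: 0.0264
gripper_force: 0.1
```

```bash
python3 look.py w3
```

```text
10.2833 [ 0.49770222 -0.00210923  0.00497428] [[0.116, 0.993, -0.0], [0.993, -0.116, 0.0], [0.0, -0.0, -1.0]] 0.026437847341270738
spacer1 0.87 [316. 207.] [499.2  24.7] [39.8 39. ] 41.1 circ ((499.1966247558594, 24.934097290039062), 20.59972381591797)
spacer1 0.67 [478. 283.] [582.2 -24.2] [26.8 35.2] 51.5 circ ((578.7047729492188, -27.85199737548828), 18.68685531616211)
```

{"fn": "move_arm", "kwargs": {
  "jaw": [2.6,2.6,2.6,2.6,2.6,2.6,2.6,2.6,2.6,2.6,2.6,2.6],
  "dp": [
    [0.5,0,0],
    [0.8,0,0],
    [0.9,0,0],
    [0.9,0,0],
    [0.9,0,0],
    [0.9,0,0],
    [0.9,0,0],
    [0.9,0,0],
    [0.9,0,0],
    [0.9,0,0],
    [0.9,0,0],
    [0.9,0,0]
  ],
  "turn": [
    [0,0,0],
    [0,0,0],
    [0,0,0],
    [0,0,0],
    [0,0,0],
    [0,0,0],
    [0,0,0],
    [0,0,0],
    [0,0,0],
    [0,0,0],
    [0,0,0],
    [0,0,0]
  ]
}}

```text
time_s: 11.43
position: [0.5098, 0.1, 0.005]
tool_rot: [[0.117, 0.993, 0.0], [0.993, -0.117, -0.0], [-0.0, 0.0, -1.0]]
ft_force: [-0.0, -0.1, -0.6]
grip_width: 0.026
gripper_force: 0.0
```

{"fn": "move_arm", "kwargs": {
  "jaw": [2.6,2.6,2.6,2.6,2.6,2.6,2.6,2.6,2.6,2.6,2.6,2.6],
  "dp": [
    [0.9,0,0],
    [0.9,0,0],
    [0.9,0,0],
    [0.9,0,0],
    [0.9,0,0],
    [0.9,0,0],
    [0.9,0,0],
    [0.8,0,0],
    [0.7,0,0],
    [0.5,0,0],
    [0.3,0,0],
    [0,0,0]
  ],
  "turn": [
    [0,0,0],
    [0,0,0],
    [0,0,0],
    [0,0,0],
    [0,0,0],
    [0,0,0],
    [0,0,0],
    [0,0,0],
    [0,0,0],
    [0,0,0],
    [0,0,0],
    [0,0,0]
  ]
}}

```text
time_s: 12.43
position: [0.5198, 0.185, 0.005]
tool_rot: [[0.116, 0.993, 0.0], [0.993, -0.116, 0.0], [0.0, 0.0, -1.0]]
ft_force: [-0.3, -0.3, 1.3]
grip_width: 0.0264
gripper_force: 0.0
```

```bash
python3 look.py w4
```

```text
12.4333 [0.51976622 0.18496368 0.00498646] [[0.116, 0.993, 0.0], [0.993, -0.116, 0.0], [0.0, 0.0, -1.0]] 0.026358511850111246
spacer1 0.84 [317. 205.] [521.8 212.5] [40.  39.7] 38.0 circ ((521.6563110351562, 212.55613708496094), 20.73574447631836)
card 0.92 [321. 178.] [522.5 211.2] [111.9 112.1] 9.9 circ ((522.5896606445312, 211.80197143554688), 77.67412567138672)
```

Centred. I'll back off, rise and check.

{"fn": "move_arm", "kwargs": {
  "jaw": [2.6,2.6,2.6,2.6,2.6,2.6,2.6,2.6,2.6,2.6,2.6,2.6],
  "dp": [
    [-0.8,0,0],
    [-1.2,0,0],
    [-1.5,0,0],
    [0,0,-2],
    [0,0,-3],
    [0,0,-3.5],
    [0,0,-3.5],
    [0,0,-3.5],
    [0,0,-3.5],
    [0,0,-3],
    [0,0,-1],
    [0,0,0]
  ],
  "turn": [
    [0,0,0],
    [0,0,0],
    [0,0,0],
    [0,0,0],
    [0,0,0],
    [0,0,0],
    [0,0,0],
    [0,0,0],
    [0,0,0],
    [0,0,0],
    [0,0,0],
    [0,0,0]
  ]
}}

```text
time_s: 13.58
position: [0.5164, 0.1486, 0.2378]
tool_rot: [[0.118, 0.993, 0.006], [0.993, -0.118, 0.0], [0.001, 0.006, -1.0]]
ft_force: [-0.1, 0.6, 0.4]
grip_width: 0.0261
gripper_force: 0.0
```

```bash
python3 look.py w5; python3 -c "
from h import *
im,d=cams.get_image('side');cv2.imwrite('pics/s5.png',im[:,:,::-1])"
```

```text
13.5833 [0.51640709 0.14858067 0.23776638] [[0.118, 0.993, 0.006], [0.993, -0.118, 0.0], [0.001, 0.006, -1.0]] 0.026065906579866755
spacer1 0.7 [314. 126.] [521.4 212.5] [37.4 40. ] 83.2 circ ((521.2442016601562, 211.79025268554688), 20.470230102539062)
card 0.55 [315. 123.] [522.  212.9] [111.4 111.5] 10.2 circ ((521.0867919921875, 213.1858673095703), 75.63106536865234)
```

View pics/s5.png

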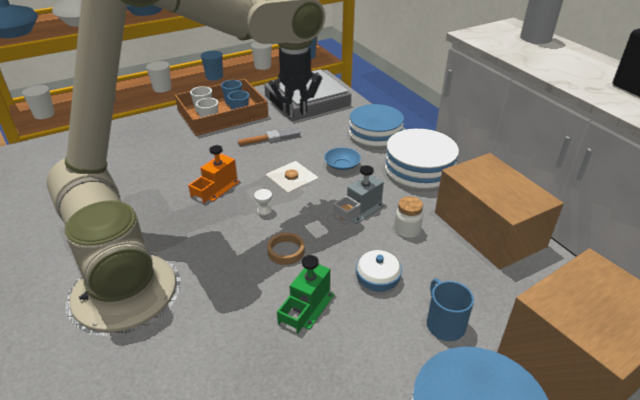

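Side view: the spacer lies flat in the middle of the card at (291,174), the plunger is up at (367,172), and everything else is in place. Handing in.

```bash
python3 -c "
from rig import ticket
print(ticket.close_job())"
```

```text
the job is handed in; nothing more can be done
None
```

I pressed the grey dispenser's plunger once to its stop and let it spring back, then pushed the single ejected spacer to within about 2 mm of the card's centre; the camera check showed it flat, the other two still in the magazine and nothing else moved, and I handed the job in at about 14 s.

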